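Index the drilling jig one station on

TASK

The next hole of the round wooden blank is to be drilled, so index the drilling jig: gently push the red lock-bolt tab all the way out, away from the round table, press your fingertips on the knurled band of the table and drag it round clockwise (seen from above) until it clicks into the next station, one click on, then gently push the bolt all the way home again. Push and drag only: do not grip the bolt, do not touch the wooden blank, and leave the spanner, the square and the finished disc lying where they are.

Things in the scene. Friction and masses are not known exactly. Their poses are not given: they have to be found in the camera images.
- jig: Grey base plate of the indexing jig, screwed down, cannot move. Origin on the bench under the table's turning axis; z up, x points to the drill-guide column, y to the lock bolt. 12 mm thick, covers x -95 to 120, y -95 to 172 mm. The bolt's guide block covers x +-23, y 87 to 113 mm, 38 mm high with its screws. A brass pointer stands at y -86 to -94 mm, 48 mm high.
- table_top (a point): Centre of the round aluminium table's flat top, on its turning axis, 52 mm above the bench. The table is 160 mm across, its knurled rim 28 to 52 mm above the bench. The knurl runs on over the top's outer band, 64 to 77 mm from the axis. The ring of the top from 44 to 80 mm is free to press on and does not give. Pressing with 10 to 20 N gives ample friction to drag it.
- index_table (a joint): Angle of the round table in rad, 0 at the start, growing clockwise seen from above; eight stations 0.785 rad (45 degrees) apart. A sprung ball clicks into each: turning the table out of a station takes about 0.14 N m, and it runs by itself into a station from any angle within about 20 degrees. It cannot turn while the bolt's nose is in a notch (bolt value under 0.015 m).
- blank (a point): Round wooden blank fixed on the table's centre, turning with it: 88 mm diameter, top 70 mm above the bench, its clamping bolt to 78 mm; four holes drilled, four pencil crosses to come. The point is the centre of its top face. Not to be touched.
- drill_bush (a point): Lower end of the steel drill bush, 74 mm above the bench, over the blank 30 mm from the table's axis towards the column. Its arm lies 89 to 107 mm above the bench, over the jig's x 17 to 116 mm, y +-13 mm; the column stands at x 90 to 116, y +-17 mm. Fixed.
- lock_bolt (a joint): Lock bolt, slides along the jig's y. Value in m: 0 = fully home, nose in a notch of the table (starts there, within 2 mm); 0.020 = fully out against its stop, table free. Takes about 2 to 3 N to slide and stays where it is left; goes home only when the table is in a station.
- bolt_tab (a point): Middle of the working part of the bolt's upright red tab, 53 mm above the bench. Tab: 34 mm wide along the jig's x, 14 mm thick along y, 15 to 65 mm above the bench. Its middle lies 137 mm from the table's axis along the jig's y when home, 157 mm when out. Home, 50 mm are free between it and the table's rim, over the guide block.
- done_disc: Finished loose wooden disc with eight holes, 88 mm diameter, 18 mm thick, lying on the bench right of the jig; origin under its centre. Leave it.
- speed_square: Loose flat triangular steel square, 155 x 155 x 16 mm, on the bench left of the jig; origin under its middle. Leave it.
- wrench_a: Loose steel spanner, 28 x 182 x 6 mm, flat on the bench left of the jig; origin under its middle, long along its y. Leave it.

How it is judged:
On the way, in this order (a step that is already met when the one before it is completed fails the run):
1. the lock bolt is pushed out, clear of the table, the table still in its first station (value of joint lock_bolt above 0.0165 m and value of joint index_table between -0.3 and 0.3 rad), for 0.1 s.
2. the table has clicked into the next station clockwise, the bolt still out (value of joint index_table between 0.735 and 0.835 rad and value of joint lock_bolt above 0.0155 m), for 0.2 s.
At the end, for the whole second after the job is handed in: The table rests in the next station clockwise (0.785 rad, within 0.05 rad) and the lock bolt is home in its notch (under 3 mm from its stop) (value of joint index_table between 0.735 and 0.835 rad and value of joint lock_bolt below 0.003 m and velocity of joint index_table between -0.05 and 0.05 rad/s); the robot touches nothing.
It fails at once if the wooden blank is touched (over 2 N) (contact force between any of the fingers, the arm and index_table_c18 above 2 N or contact force between any of the fingers, the arm and index_table_c19 above 2 N or contact force between any of the fingers, the arm and index_table_c20 above 2 N).
It fails at once if the bolt is gripped or pushed hard (the fingers press on it with over 38 N) (contact force between the fingers and lock_bolt_c2 above 38 N).
It fails at once if the finished disc is moved more than 20 mm (distance of done_disc from where it was at the start of the episode above 0.02 m).
It fails at once if the square is moved more than 20 mm (distance of speed_square from where it was at the start of the episode above 0.02 m).
It fails at once if the spanner is moved more than 20 mm (distance of wrench_a from where it was at the start of the episode above 0.02 m).
It also fails if it takes over 51 s, if anything falls off the work surface, if the arm or the gripper's body presses on something with over 40 N, if the wrist force passes 120 N, or if a joint passes its speed limit or range.

ROBOT

A 6-joint arm with a two-finger parallel gripper is mounted at the origin on a cart in front of the work surface, level with it; the furniture and walls round the work are solid. World frame = base frame: x ahead of the robot, y to its left, z up, the work surface at z = 0. Lengths are in m, angles in rad, forces in N, time in s.
With the tool pointing down it reaches from about 0.275 to 0.875 m from the base axis. Payload 12.5 kg.
Tool frame: the origin (TCP) lies at the very end of the fingers, on their centre line; the grasp point (between the pads) lies 19 mm behind it; z points along the fingers, x is the direction in which the jaws open and shut, and the axes are right-handed (so a half turn about z gives the same grasp; the last joint's range is limited). The gripper opens to 85 mm and grips with 20 to 120 N. Pads are 22 mm wide; open, the fingers measure 114 mm over their backs; the gripper's body (76 mm by 85 mm) begins 54 mm behind the grasp point. The pads swing forward as they close: fully open they stand 13 mm farther back than shut.
Start: joints at [1.03, 0.351, 1.652, -0, 1.139, -0.085], TCP at [0.242, 0.494, 0.231] pointing down, gripper open.
Joint ranges: [-2.75, 2.75], [-0.79, 2.1], [0.01, 2.65], [-1.57, 4.71], [0.07, 3.14], [-2.87, 2.87]. Speed limits (rad/s): [2.22, 2.22, 2.79, 3.14, 3.14, 3.14].

INTERFACE

Orientations are given as a unit quaternion [x, y, z, w].
In Python, from plant import * gives the robot as it stands. Calls block until the motion is done:
- reach(position, orientation): joint-space move of the TCP to a pose.
- movel(position, attitude=None, speed=0.15, guard=None): straight line of the TCP; attitude=None keeps the orientation; speed is the mean speed in m/s. With guard (N) it stops when the force on the tool has changed by that much, and returns True; else False.
- set_joints(angles): joint-space move.
- command_gripper(opening, force=None): finger opening in m; force is the grip in N (None keeps the last); returns when the fingers have stopped.
- pause(seconds).
- ik(position, orientation): joint angles nearest the present ones, or None.
- get_obs(): the state.
- capture(name): name is "scene" or "side" or "wrist"; returns a dict with "img" (480x640x3 uint8, red, green, blue), "fx", "fy", "cx", "cy" (pixels), "rvec" (rotation vector, rad) and "tvec" (3), from world to camera coordinates, as OpenCV has them; the wrist camera has in their place "hand_eye" (4x4, takes a point from camera to tool coordinates, whose origin is the TCP and whose axes are the tool frame's). Camera axes: x right, y down, z forward; pixel columns grow to the right and rows downward; lengths in m; the calibration is good to about 2 mm. A picture is of the moment at which its call begins: read the wrist's pose just before it. There is no depth.
A pose or a line that the arm cannot do raises MotionError and nothing moves.
- job_done(): hands the job in, once; it reports no verdict.
Trained networks look in the newest picture that a camera, given by its name, has taken for a name from the list of things; names that differ only in an ending like _2 or _b are one class to them, and where a whole thing is asked for, a point or a joint stands for the part that bears it (a point fixed in the world has none). Each returns a list of dicts, best first, with "p" (0 to 1); they miss things now and then, are a little off and sometimes report something else, mostly with a low value. They report only what shows in the picture. A call takes as long as a camera call.
- trace(target, camera): "region" (480x640 bool, what is visible of it) and "rect" ([left, top, right, bottom] in pixels, round what is visible of it).
The state is a dict: "time_s": time; "joint_positions": joint angles; "qvel": joint speeds; "joint_efforts": joint torques, N m; "tool_pos": TCP position; "tcp_rot": TCP orientation; "wrist_force": force on the tool from outside, world axes, zero at the start; "ft_torque": the same for the moment, N m; "grip_width": finger opening in m.
Only numpy, scipy, OpenCV 4.12 (cv2) and the standard library are available. Lean on these libraries where they do the work, as an engineer would, in place of code of your own. Each camera call takes 0.05 s, during which the arm holds its last target.

## Working session

There is one attempt and no reset: what is moved stays moved. The work goes in short steps, each a Python script; the robot and the scene stay as the last script left them, time stands still between calls to the robot, and variables do not carry over. Pictures are saved under pics/ and viewed, and the job is handed in when it is done.

```bash
mkdir -p pics; ls
python3 - <<'E'
from plant import *
import cv2
o=get_obs();print(o)
for n in ["scene","side","wrist"]:
    c=capture(n);cv2.imwrite(f"pics/{n}0.png",c["img"][:,:,::-1])
    print(n,{k:v for k,v in c.items() if k!="img"})
    for t in ["bolt_tab","lock_bolt","table_top","index_table","blank","done_disc","jig","drill_bush"]:
        try:
            r=trace(t,n); print(t,[(round(d["p"],2),d["rect"]) for d in r[:2]])
        except Exception as e: print(t,e)
print(get_obs()["time_s"])
E
```

```text
pics
{'time_s': 0.0, 'joint_positions': array([ 1.03040121e+00,  3.51259691e-01,  1.65242799e+00,  4.77626814e-05,
        1.13908033e+00, -8.45918693e-02]), 'qvel': array([-0.00055668,  0.0015451 ,  0.00076267, -0.00039798,  0.00039523,
       -0.00211709]), 'joint_efforts': array([ 9.37661571e-04, -5.06094432e+01, -2.91406506e+01, -2.35640465e-05,
        4.54183028e-03,  8.62257519e-07]), 'tool_pos': array([0.24189482, 0.49358608, 0.23074409]), 'tcp_rot': array([ 8.48587404e-01,  5.29054885e-01, -5.33058211e-04,  2.48368559e-04]), 'wrist_force': array([-0.0916189 , -0.39252677, -0.20584423]), 'ft_torque': array([0.01163357, 0.00651478, 0.00786385]), 'grip_width': 0.08546584214462233}
scene {'fx': 613.6656935427912, 'fy': 613.6656935427912, 'cx': 322.9877596106267, 'cy': 240.15988473961067, 'rvec': array([ 2.14961574, -1.10086733,  0.47522471]), 'tvec': array([-0.22606637,  0.42752973,  1.1181688 ])}
bolt_tab [(0.53, [278.6, 242.0, 290.5, 261.3])]
lock_bolt [(0.3, [306.5, 243.3, 371.5, 299.1])]
table_top [(0.66, [254.9, 216.1, 391.4, 324.8])]
index_table [(0.61, [305.4, 245.1, 372.
[... 815 characters left out ...]
5.1])]
jig []
drill_bush [(0.65, [251.7, 208.7, 383.9, 324.3])]
wrist {'fx': 402.73570170651647, 'fy': 402.73570170651647, 'cx': 317.01007999917204, 'cy': 238.34459013490684, 'hand_eye': array([[ 9.99999938e-01,  1.32741289e-04, -3.25874608e-04,
         7.84929218e-04],
       [-2.83452090e-05,  9.53493742e-01,  3.01412810e-01,
        -7.68062693e-02],
       [ 3.50729324e-04, -3.01412782e-01,  9.53493687e-01,
        -1.42609158e-01],
       [ 0.00000000e+00,  0.00000000e+00,  0.00000000e+00,
         1.00000000e+00]])}
bolt_tab []
lock_bolt [(0.43, [280.6, 376.7, 432.2, 456.8])]
table_top []
index_table []
blank []
done_disc []
jig []
drill_bush [(0.61, [95.1, 474.2, 107.9, 480.0])]
1.35
```

View pics/scene0.png

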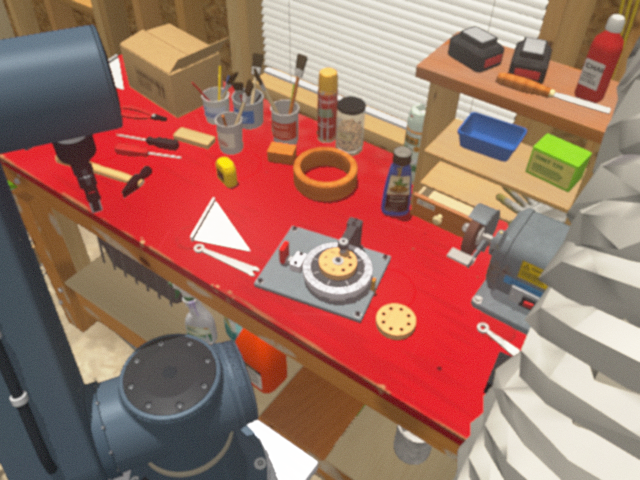

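View pics/side0.png

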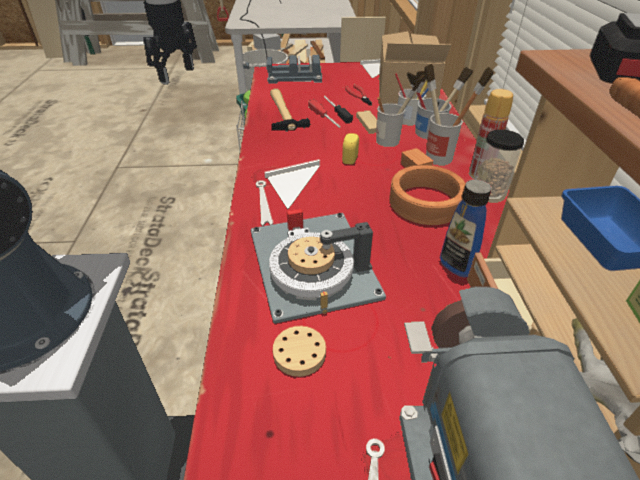

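Run:
```python
import cv2
for n in ["scene","side"]:
    i=cv2.imread(f"pics/{n}0.png")[190:350,230:430]
    cv2.imwrite(f"pics/{n}0z.png",cv2.resize(i,None,fx=3.7,fy=3.7,interpolation=cv2.INTER_CUBIC))
```

```text
(no output)
```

View pics/wrist0.png

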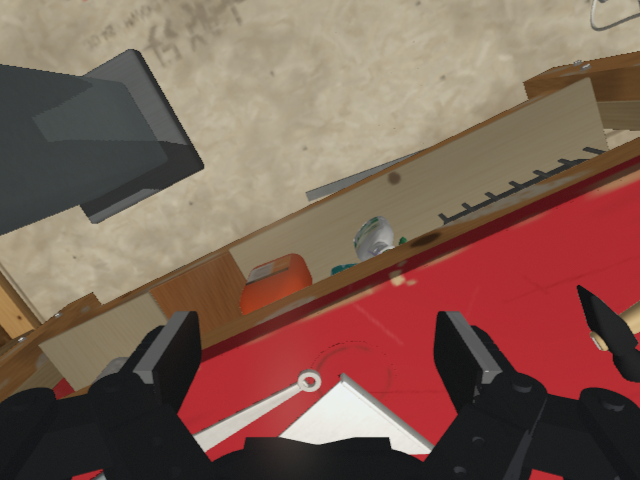

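The jig sits near the middle of both views. The column is at about (365,245) in side, the red tab at (295,218) in side and (284,252) in scene, and the blank's centre at about (312,252) in side. I'll triangulate roughly from these and then look with the wrist camera.

```bash
cat > h.py <<'E'
from plant import *
import numpy as np, cv2
from scipy.spatial.transform import Rotation as R
def P(c):
    K=np.array([[c["fx"],0,c["cx"]],[0,c["fy"],c["cy"]],[0,0,1]])
    Rm=R.from_rotvec(c["rvec"]).as_matrix()
    return K@np.c_[Rm,c["tvec"]]
def wristP(c,o):
    T=np.eye(4);T[:3,:3]=R.from_quat(o["tcp_rot"]).as_matrix();T[:3,3]=o["tool_pos"]
    W=np.linalg.inv(T@c["hand_eye"])
    K=np.array([[c["fx"],0,c["cx"]],[0,c["fy"],c["cy"]],[0,0,1]])
    return K@W[:3]
def tri(Ps,uvs):
    A=[]
    for p,(u,v) in zip(Ps,uvs): A+= [u*p[2]-p[0], v*p[2]-p[1]]
    X=np.linalg.svd(np.array(A))[2][-1]; return X[:3]/X[3]
def onz(p,uv,z):
    u,v=uv
    A=np.array([u*p[2]-p[0], v*p[2]-p[1]])
    return np.r_[np.linalg.solve(A[:,:2],-A[:,2]*z-A[:,3]),z]
def proj(p,X):
    q=p@np.r_[X,1];return q[:2]/q[2]
E
python3 - <<'E'
from h import *
cs=capture("scene");cd=capture("side");Ps=P(cs);Pd=P(cd)
def c(t,n):
    r=trace(t,n)[0]; ys,xs=np.nonzero(r["region"]); return np.array([xs.mean(),ys.mean()]),r["p"]
for t in ["bolt_tab","blank","done_disc"]:
    a,pa=c(t,"scene");b,pb=c(t,"side");print(t,a,pa,b,pb,tri([Ps,Pd],[a,b]))
    for z in [.053,.07]: print(onz(Ps,a,z),onz(Pd,b,z))
E
```

```text
bolt_tab [283.82300885 252.5840708 ] 0.52 [294.44736842 219.72039474] 0.74 [0.5050752  0.19635239 0.03828401]
[0.49315062 0.18634041 0.053     ] [0.50647475 0.18081466 0.053     ]
[0.48069235 0.17606271 0.07      ] [0.50688439 0.15918706 0.07      ]
blank [336.37357414 271.29626109] 0.8 [310.04930735 266.09908429] 0.69 [0.53502995 0.06437989 0.02976747]
[0.51769021 0.05350637 0.053     ] [0.5342401  0.03993054 0.053     ]
[0.50483344 0.04538578 0.07      ] [0.53382671 0.02247909 0.07      ]
done_disc [394.60017575 321.42179262] 0.56 [298.59236569 351.12959472] 0.6 [ 0.50888327 -0.1118173   0.00343255]
[ 0.47329058 -0.12717841  0.053     ] [ 0.50997756 -0.14607715  0.053     ]
[ 0.46115483 -0.13236485  0.07      ] [ 0.51028337 -0.15801487  0.07      ]
```

View pics/scene0z.png

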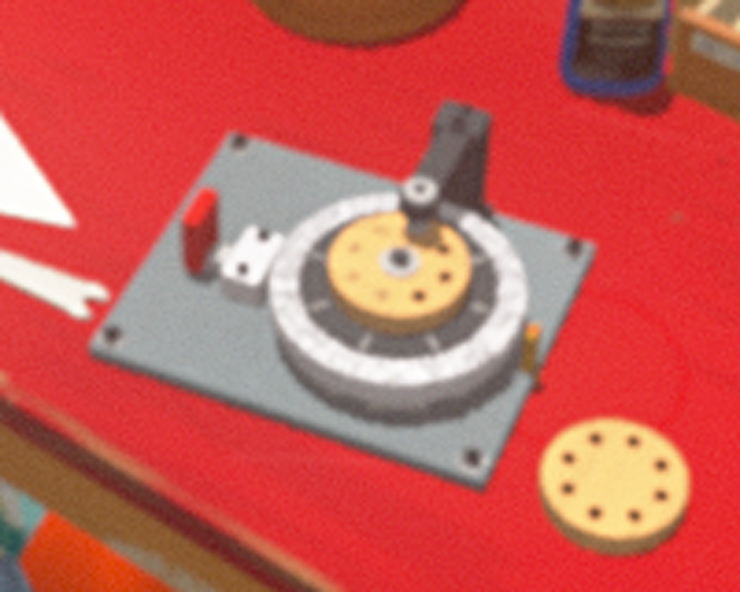

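View pics/side0z.png

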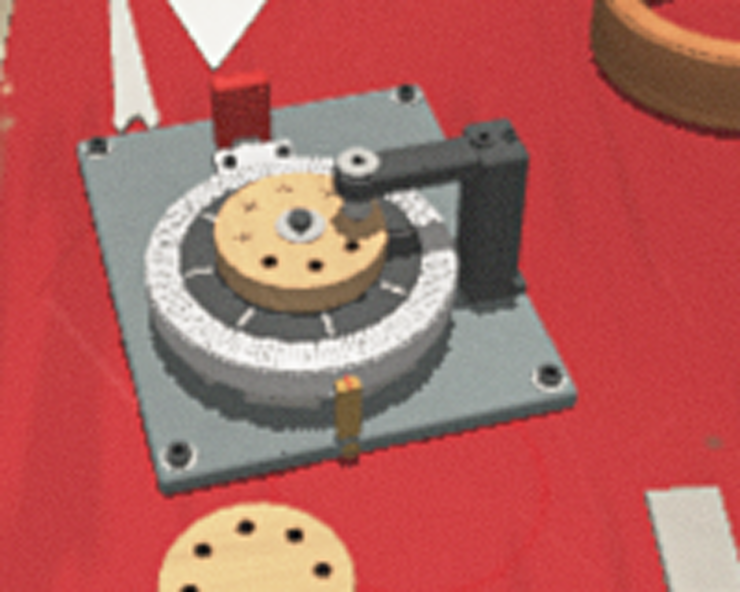

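Run:
```python
from h import *
from scipy.optimize import least_squares
cs=capture("scene");cd=capture("side");Ps=P(cs);Pd=P(cd)
J=np.array([[120,172,12],[-95,172,12],[-95,-95,12],[120,-95,12],[0,0,78],[0,143,65.]])/1e3
f=lambda a:np.array(a)/3.7+[230,190]-[0.365,.365]
S=f([(235,133),(92,348),(485,484),(597,243),(401,255),(204,196)]);D=f([(415,88),(80,147),(163,484),(576,390),(301,217),(240,78)])
def tf(p,X): 
    c,s=np.cos(p[2]),np.sin(p[2]);return np.c_[p[0]+c*X[:,0]-s*X[:,1],p[1]+s*X[:,0]+c*X[:,1],X[:,2]+p[3]]
def res(p,w):
    return np.r_[[proj(Ps,x)-u for x,u in zip(tf(p,J),S)],[proj(Pd,x)-u for x,u in zip(tf(p,J),D)]].ravel()
r=least_squares(res,[.53,.05,.1,0],args=(0,));print(r.x,np.round(r.fun.reshape(-1,2),1))
for i in range(6): print(tri([Ps,Pd],[S[i],D[i]]),tf(r.x,J)[i])
```

```text
[ 0.53732885  0.06246661  0.21837999 -0.00319703] [[-0.7 -1.2]
 [-0.8 -0.9]
 [ 0.4 -0.8]
 [ 0.6 -0.3]
 [ 0.3 -0.5]
 [-2.9  1.3]
 [ 1.1 -0.4]
 [-1.2 -0.6]
 [-0.7  1. ]
 [ 1.5  2. ]
 [ 0.1  0.9]
 [-0.3 -0.4]]
[0.61377492 0.2516157  0.01055302] [0.61721529 0.25637937 0.00880297]
[0.40898439 0.20937805 0.00553662] [0.40732161 0.20979996 0.00880297]
[ 0.46522071 -0.049551    0.00655622] [ 0.46516673 -0.05085871  0.00880297]
[ 0.67119044 -0.00431588  0.01243615] [ 0.67506041 -0.0042793   0.00880297]
[0.53634071 0.06285621 0.07486706] [0.53732885 0.06246661 0.07480297]
[0.5079877  0.19440111 0.06819172] [0.50634813 0.20207032 0.06180297]
```

The fit agrees within about 1 px: jig at about (0.537, 0.062), yaw about 0.218 rad. Next I'll refine with two wrist views from above.

```bash
cat >> h.py <<'E'
def quat(phi): # tool down, tool x at angle phi
    return np.array([np.cos(phi/2),np.sin(phi/2),0,0])
class Jig:
    def __init__(s,x,y,a): s.x,s.y,s.a=x,y,a
    def w(s,x,y,z):
        c,n=np.cos(s.a),np.sin(s.a);return np.array([s.x+c*x-n*y,s.y+n*x+c*y,z])
E
python3 - <<'E'
from h import *
import pickle
J=Jig(.5373,.0625,.2184)
out=[]
for k,(x,y) in enumerate([(0,10),(-70,40)]):
    p=J.w(x,y,.30)
    (reach if k==0 else movel)(p,quat(J.a)); pause(.15)
    o=get_obs();c=capture("wrist");cv2.imwrite(f"pics/w1{k}.png",c["img"][:,:,::-1])
    out.append((o,c));print(o["time_s"],o["tool_pos"],o["joint_positions"])
    for t in ["bolt_tab","table_top","blank"]:
        r=trace(t,"wrist");print(t,[(d["p"],d["rect"]) for d in r[:2]])
pickle.dump(out,open("w1.pkl","wb"))
E
```

```text
Traceback (most recent call last):
plant.MotionError: the arm cannot take that pose within its joint ranges
```

Run:
```python
from h import *
J=Jig(.5373,.0625,.2184)
for x,y in [(0,10),(-70,40)]:
  for z in [.2,.25,.3]:
    for d in [0,np.pi]:
        print(x,y,z,d,ik(J.w(x,y,z),quat(J.a+d)))
for x,y,z in [(0,100,.045),(0,187,.045),(-62,-29,.05),(-62,29,.05),(-66,0,.05)]:
    for d in [0,np.pi]: print(x,y,ik(J.w(x,y,z),quat(J.a+d)))
```

```text
0 10 0.2 0 None
0 10 0.2 3.141592653589793 None
0 10 0.25 0 None
0 10 0.25 3.141592653589793 None
0 10 0.3 0 None
0 10 0.3 3.141592653589793 None
-70 40 0.2 0 None
-70 40 0.2 3.141592653589793 None
-70 40 0.25 0 None
-70 40 0.25 3.141592653589793 None
-70 40 0.3 0 None
-70 40 0.3 3.141592653589793 None
0 100 None
0 100 None
0 187 None
0 187 None
-62 -29 None
-62 -29 None
-62 29 None
-62 29 None
-66 0 None
-66 0 None
```

I passed millimetres as metres. Fixing the helper.

```bash
sed -i 's/c,n=np.cos(s.a),np.sin(s.a);return/x,y=x\/1e3,y\/1e3;c,n=np.cos(s.a),np.sin(s.a);return/' h.py
python3 - <<'E'
from h import *
import pickle
J=Jig(.5373,.0625,.2184)
for x,y,z in [(0,100,.045),(0,187,.045),(-62,-29,.05),(-62,29,.05),(-66,0,.05)]:
    for d in [0,np.pi]: print(x,y,ik(J.w(x,y,z),quat(J.a+d)))
out=[]
for k,(x,y) in enumerate([(0,10),(-70,40)]):
    p=J.w(x,y,.30)
    (reach if k==0 else movel)(p,quat(J.a)); pause(.15)
    o=get_obs();c=capture("wrist");cv2.imwrite(f"pics/w1{k}.png",c["img"][:,:,::-1])
    out.append((o,c));print(o["time_s"],o["tool_pos"],o["joint_positions"])
    for t in ["bolt_tab","table_top","blank"]:
        r=trace(t,"wrist");print(t,[(d["p"],d["rect"]) for d in r[:2]])
pickle.dump(out,open("w1.pkl","wb"))
E
```

```text
0 100 [ 2.14867775e-01  5.97314520e-01  1.80797741e+00 -4.44089210e-16
  7.36300725e-01 -3.53222508e-03]
0 100 None
0 187 [ 3.74221424e-01  6.15739579e-01  1.77039876e+00 -4.44089210e-16
  7.55454314e-01  1.55821424e-01]
0 187 None
-62 -29 [-5.33816536e-02  5.15580338e-01  1.95319728e+00 -4.44089210e-16
  6.72815031e-01 -2.71781654e-01]
-62 -29 None
-62 29 [ 6.53245751e-02  5.07093188e-01  1.97013653e+00 -4.44089210e-16
  6.64362935e-01 -1.53075425e-01]
-62 29 None
-66 0 [ 3.59426110e-03  5.05205751e-01  1.97390116e+00 -4.44089210e-16
  6.62485739e-01 -2.14805739e-01]
-66 0 None
3.875 [0.53501399 0.07297346 0.29992582] [ 4.93176873e-02  2.69739597e-01  1.58949589e+00  3.84819156e-05
  1.28247689e+00 -1.70369391e-01]
bolt_tab [(0.95, [296.3, 40.5, 336.1, 118.1])]
table_top [(0.83, [219.1, 14.9, 451.7, 287.2])]
blank [(0.56, [235.2, 118.2, 396.3, 278.6])]
4.8833 [0.46097546 0.08622603 0.29984793] [ 8.56100935e-02  1.32117881e-01  1.76030324e+00 -2.27587299e-05
  1.24924410e+00 -1.32495852e-01]
bolt_tab [(0.69, [370.8, 77.0, 414.2, 144.7])]
table_top [(0.58, [290.2, 49.8, 529.5, 312.7])]
blank [(0.64, [306.3, 149.4, 464.3, 300.3]), (0.2, [291.3, 53.6, 528.9, 313.1])]
```

View pics/w10.png

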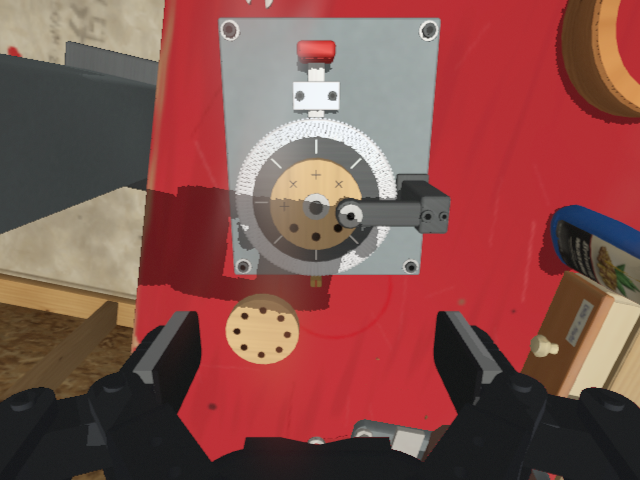

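View pics/w11.png

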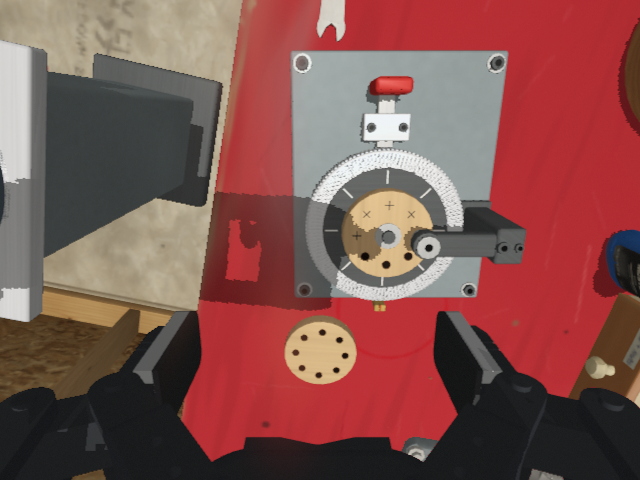

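Run:
```python
import cv2
a=cv2.imread("pics/w10.png")[0:300,210:460];b=cv2.imread("pics/w11.png")[30:330,285:535]
import numpy as np
z=np.hstack([a,b]);z=cv2.resize(z[:150],None,fx=1.6,fy=1.6,interpolation=cv2.INTER_CUBIC)
cv2.imwrite("pics/z1.png",z)
a=cv2.imread("pics/w10.png")[30:130,280:350];b=cv2.imread("pics/w11.png")[65:165,355:425]
cv2.imwrite("pics/z2.png",cv2.resize(np.hstack([a,b]),None,fx=5.6,fy=5.6,interpolation=cv2.INTER_NEAREST))
```

```text
(no output)
```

View pics/z2.png

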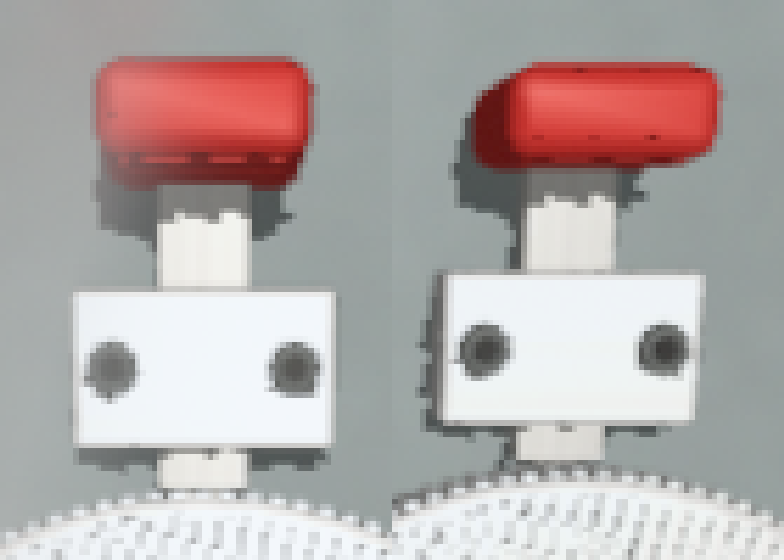

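Run:
```python
from h import *
import pickle
from scipy.optimize import least_squares
out=pickle.load(open("w1.pkl","rb"));Pw=[wristP(c,o) for o,c in out]
M=np.array([[120,172,12],[-95,172,12],[120,-95,12],[-95,-95,12],[0,0,78],[0,137,65.]])/1e3
A=[[(440,18),(219,18),(421,274),(231,274),(315.5,206.5),(315.9,48.8)],[(508,51),(291.5,51),(479,297),(294,297),(388,235.5),(394,84.2)]]
for i,n in enumerate(M): print(np.round(n*1e3),np.round(tri(Pw,[A[0][i],A[1][i]]),4))
def tf(p):
    X=M.copy();X[5,1]+=p[4];c,s=np.cos(p[2]),np.sin(p[2]);return np.c_[p[0]+c*X[:,0]-s*X[:,1],p[1]+s*X[:,0]+c*X[:,1],X[:,2]+p[3]]
use=[0,1,2,3,4,5]
def res(p): return np.concatenate([proj(Pw[k],tf(p)[i])-A[k][i] for k in range(2) for i in use])
r=least_squares(res,[.537,.062,.218,0,0],loss="soft_l1");print(np.round(r.x,4));print(np.round(res(r.x).reshape(-1,2),1).tolist())
# knurl outer circle check by table centre at z .052
for k in range(2):
    im=out[k][1]["img"].copy()
    c,s=np.cos(r.x[2]),np.sin(r.x[2])
    for rad,z in [(80,.052),(44,.07),(64,.052)]:
        for t in np.linspace(0,2*np.pi,200):
            x,y=rad/1e3*np.cos(t),rad/1e3*np.sin(t)
            u=proj(Pw[k],np.array([r.x[0]+c*x-s*y,r.x[1]+s*x+c*y,z]));cv2.circle(im,(int(round(u[0])),int(round(u[1]))),0,(0,0,255),-1)
    cv2.imwrite(f"pics/ov{k}.png",cv2.resize(im[0:320,200:540,::-1],None,fx=1.8,fy=1.8))
```

```text
[120. 172.  12.] [0.6151 0.2571 0.0119]
[-95. 172.  12.] [0.4082 0.2115 0.0093]
[120. -95.  12.] [0.673  0.0017 0.0173]
[-95. -95.  12.] [ 0.4629 -0.0411  0.0256]
[ 0.  0. 78.] [0.5361 0.0652 0.0729]
[  0. 137.  65.] [0.5067 0.1988 0.0603]
[ 0.5367  0.0644  0.2179 -0.0047  0.0007]
[[0.5, 0.1], [-1.0, -0.3], [-2.0, 0.2], [3.6, -0.2], [0.5, 0.8], [0.3, -0.1], [-0.1, -0.3], [-1.3, -0.4], [-3.3, -0.4], [0.7, -0.4], [0.3, 1.3], [0.2, 0.2]]
```

View pics/ov0.png

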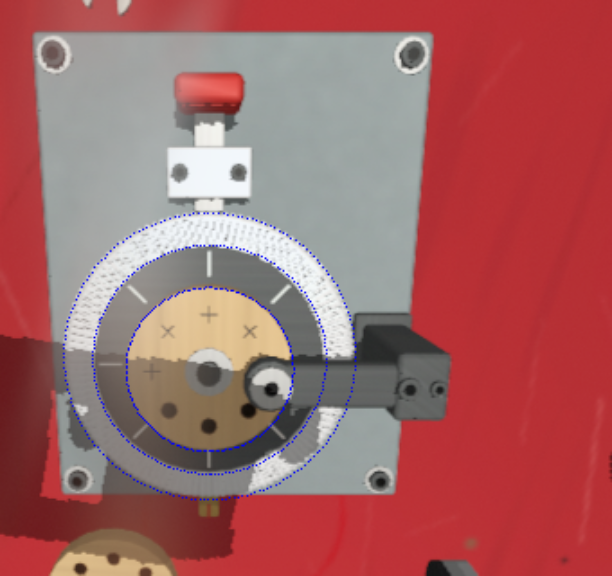

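The overlay matches rim, knurl edge and blank. Jig = (0.5367, 0.0644), yaw 0.218. Now the bolt push.

```bash
echo 'J=Jig(.5367,.0644,.2179)' >> h.py
python3 - <<'E'
from h import *
command_gripper(0.0,20)
q=quat(J.a)
reach(J.w(0,104,.13),q);pause(.1)
print(movel(J.w(0,104,.046),q,speed=.08,guard=6))
o=get_obs();print(o["time_s"],o["tool_pos"],o["wrist_force"],o["grip_width"])
print(movel(J.w(0,144,.046),q,speed=.03,guard=10))
o=get_obs();c,s=np.cos(J.a),np.sin(J.a);d=o["tool_pos"]-[J.x,J.y,0]
print(o["time_s"],"jig xy",c*d[0]+s*d[1],-s*d[0]+c*d[1],o["wrist_force"])
cc=capture("side");cv2.imwrite("pics/s2.png",cv2.resize(cc["img"][180:340,230:430,::-1],None,fx=3.7,fy=3.7))
E
```

```text
False
7.95 [0.51452702 0.16602548 0.04646795] [-1.16321162  0.16467354 -0.05605368] -0.00023625918301637566
True
9.0333 jig xy -5.567263180967022e-05 0.13924640349279938 [ 0.72005794 -3.78624973  2.026246  ]
```

View pics/s2.png

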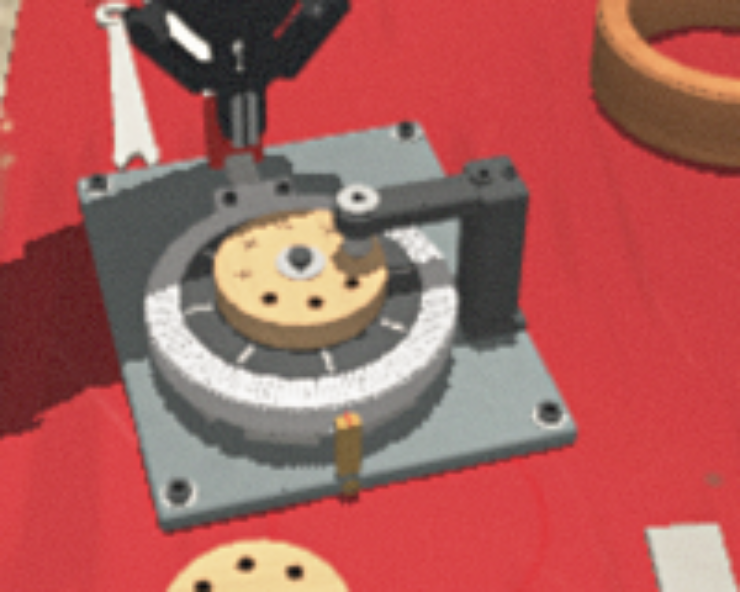

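The guard stopped at jig y = 139.2 mm, which matches the bolt stop (139 expected). The table is unturned and the bolt is out. Next I'll press on the knurl on the free side, opposite the column.

Run:
```python
from h import *
q=quat(J.a)
movel(J.w(0,126,.046),q,speed=.1)
movel(J.w(0,126,.125),q,speed=.2)
th=np.radians(205);r=68
def pose(th,z): return J.w(r*np.cos(th),r*np.sin(th),z),quat(J.a+th-np.pi)
p,qq=pose(th,.125);reach(p,qq)
p,qq=pose(th,.065);movel(p,qq,speed=.12);pause(.1)
f0=get_obs()["wrist_force"]
p,qq=pose(th,.045);g=movel(p,qq,speed=.02,guard=10);o=get_obs();print(g,o["time_s"],o["tool_pos"],o["wrist_force"],f0)
pause(.2);o=get_obs();print(o["tool_pos"],o["wrist_force"]-f0)
```

```text
True 12.0917 [0.4828366  0.02283056 0.05196844] [-2.42199115 -1.1952873   9.49607728] [0.2388202  0.83949856 0.79876011]
[0.48281114 0.02287221 0.05198076] [-2.40673311 -1.92017152  8.99611893]
```

Run:
```python
from h import *
th=np.radians(205);r=68
def pose(th,z): return J.w(r*np.cos(th),r*np.sin(th),z),quat(J.a+th-np.pi)
for z in [.0515,.0510]:
    movel(*pose(th,z),speed=.02);pause(.1);o=get_obs();print(z,o["time_s"],o["tool_pos"],o["wrist_force"])
    if o["wrist_force"][2]>14: break
```

```text
0.0515 12.6417 [0.48287663 0.02281632 0.05194418] [-3.68315107 -2.01068454 13.14737889]
0.051 12.9917 [0.48301824 0.02270787 0.05188184] [-5.72442713 -2.88206711 19.37672723]
```

Run:
```python
from h import *
r=68
def pose(th,z): return J.w(r*np.cos(th),r*np.sin(th),z),quat(J.a+th-np.pi)
z=.0512
for k in range(1,9):
    th=np.radians(205-k*5.75)
    movel(*pose(th,z),speed=.05);o=get_obs();f=o["wrist_force"]
    t=np.array([np.sin(th+J.a),-np.cos(th+J.a)])
    print(k,round(o["time_s"],2),np.round(o["tool_pos"],4),np.round(f,1),"tang",round(float(f[:2]@t),1))
    z+=np.clip((f[2]-15)*.00008,-.0004,.0004)
for n in ["side","scene"]:
    cc=capture(n);cv2.imwrite(f"pics/{n}3.png",cv2.resize(cc["img"][180:340,230:430,::-1],None,fx=3.7,fy=3.7))
```

```text
1 13.28 [0.4793 0.0284 0.0519] [-3.2 -4.4 15.3] tang -2.1
2 13.56 [0.4759 0.0344 0.0519] [-3.6 -3.2 15.1] tang -1.3
3 13.84 [0.4731 0.0408 0.0519] [-4.5 -2.5 16.3] tang -0.8
4 14.12 [0.471  0.0475 0.0519] [-3.6 -1.3 15.4] tang -0.4
5 14.41 [0.4696 0.0543 0.0519] [-4.6 -0.6 14.5] tang 0.1
6 14.69 [0.469  0.0612 0.0519] [-3.7 -0.3 14.3] tang -0.1
7 14.97 [0.469  0.0681 0.0519] [-4.6  1.7 16.5] tang 1.5
8 15.26 [0.4697 0.0746 0.052 ] [-3.9 -1.9 14.7] tang -2.4
```

View pics/side3.png

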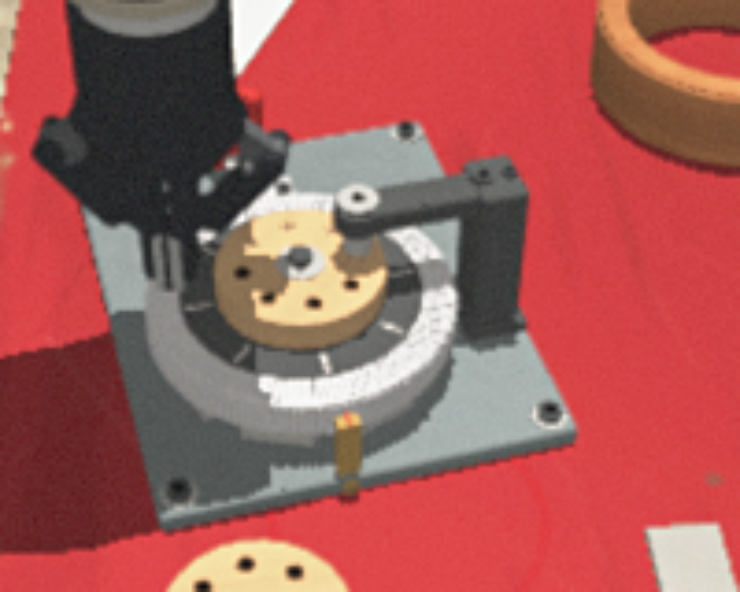

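The holes have moved round by one: they now show at (243,272), (268,297), (313,303) and (351,285) in the zoom. The tangential force trace shows the detent pattern. I'll lift off and check.

Run:
```python
from h import *
o=get_obs();p=o["tool_pos"].copy();p[2]=.13;movel(p,None,speed=.08)
reach(J.w(0,10,.30),quat(J.a));pause(.1)
o=get_obs();c=capture("wrist");print(o["time_s"],o["wrist_force"]);im=c["img"]
Pw=wristP(c,o)
u=[proj(Pw,J.w(25*np.cos(a),25*np.sin(a),.07)) for a in np.arange(8)*np.pi/4];print(np.round(u,0).tolist(),proj(Pw,J.w(0,157,.065)),proj(Pw,J.w(0,137,.065)))
cv2.imwrite("pics/w4.png",cv2.resize(im[0:300,200:470,::-1],None,fx=2,fy=2,interpolation=cv2.INTER_CUBIC))
```

```text
17.35 [-0.01098695  0.07130506  0.13363069]
[[345.0, 209.0], [337.0, 190.0], [318.0, 182.0], [299.0, 190.0], [292.0, 209.0], [300.0, 227.0], [318.0, 234.0], [337.0, 227.0]] [318.09043656  24.34049608] [318.08856485  50.45992424]
```

View pics/w4.png

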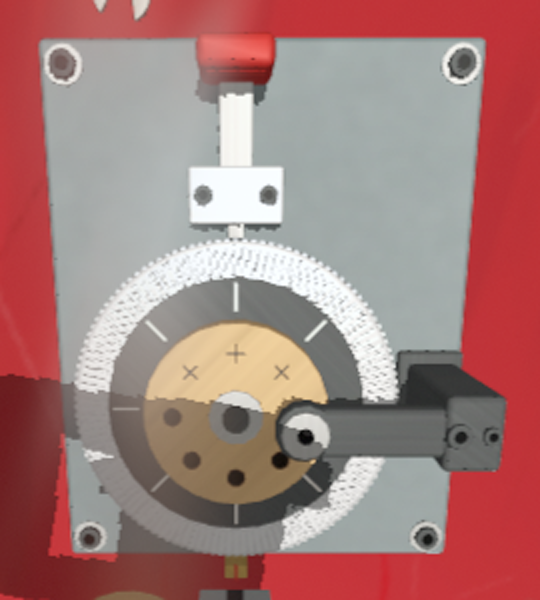

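The west cross has been replaced by a hole, and the tick marks sit exactly on the stations. So the table is one station on clockwise and the bolt is out (tab near v≈25). Now I'll push the bolt home.

Run:
```python
from h import *
q=quat(J.a)
def jy():
    o=get_obs();c,s=np.cos(J.a),np.sin(J.a);d=o["tool_pos"]-[J.x,J.y,0];return o["time_s"],c*d[0]+s*d[1],-s*d[0]+c*d[1],o["wrist_force"]
movel(J.w(0,192,.15),q,speed=.25)
print(movel(J.w(0,192,.046),q,speed=.1,guard=6))
print(movel(J.w(0,150,.046),q,speed=.03,guard=10),jy())
pause(.1);print(jy())
movel(J.w(0,190,.046),q,speed=.1);movel(J.w(0,190,.15),q,speed=.2)
movel(J.w(0,10,.30),q,speed=.25);pause(.1)
o=get_obs();c=capture("wrist");Pw=wristP(c,o)
print(o["time_s"],o["wrist_force"],proj(Pw,J.w(0,137,.065)))
cv2.imwrite("pics/w5.png",cv2.resize(c["img"][0:300,200:470,::-1],None,fx=2,fy=2,interpolation=cv2.INTER_CUBIC))
```

```text
False
True (20.8083, np.float64(-2.6005874065024304e-05), np.float64(0.15516777771391427), array([-1.13086101,  4.24396064,  3.05895757]))
(20.9083, np.float64(-5.638385344949176e-05), np.float64(0.15516603594922201), array([-0.70608709,  3.03185897,  1.63073111]))
23.2583 [-0.70821158  1.25972778 -0.32545557] [317.27682836  51.53904015]
```

View pics/w5.png

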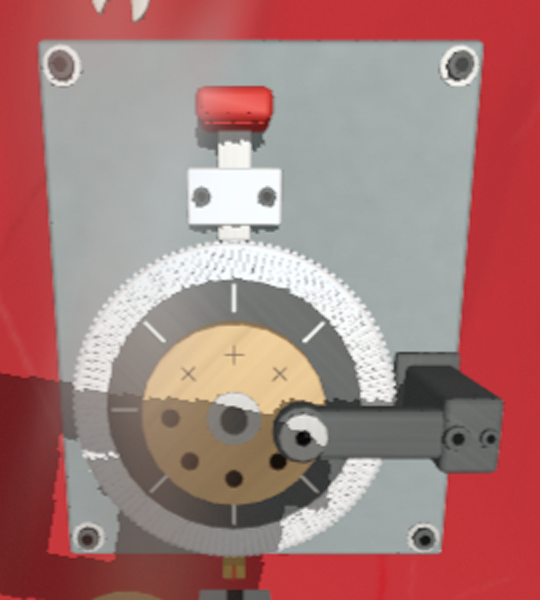

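Run:
```python
from plant import *
o=get_obs();print(o["time_s"],o["wrist_force"]);job_done()
```

```text
23.3083 [-0.03252783  0.01468725  0.33271719]
the job is handed in; nothing more can be done
```

I indexed the jig one station clockwise, locked it again and handed the job in at 23.3 s. No verdict is reported, so the results below come from my own checks.

- **Bolt out:** I pushed the red tab outwards with closed fingers until a 10 N guard tripped. It stopped at jig y 139.2 mm, against 139 mm expected for fully out.
- **Table turned:** I pressed on the knurl with about 15 N and dragged it about 46° clockwise. After lifting off, the wrist picture showed a drilled hole where the west pencil cross had been. The tick marks sat on the stations, and the bolt was still out.
- **Bolt home:** I pushed the tab back until the 10 N guard tripped. It stopped at jig y 155.2 mm, against 155 mm expected for home. The two stops give 20.1 mm of bolt travel.
- **Last look:** The final picture shows the tab home and the table still in the new station. The arm was clear, with wrist force near zero. I never moved the arm near the blank, spanner, square or finished disc, but I did not re-measure the loose parts at the end.

**Checks that disagreed:**
- My heights from the wrist views came out about 5 mm low. I relied on touch instead, which found the table top at 52.0 mm, matching the stated height.
- The network's `blank` regions in the first pictures didn't match the blank. I used points read off the pictures and a fit of the jig's known shape.

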